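# Serve the blue carton lane and leave its slide latched half-way

## Robot

A 6-joint arm with a two-finger parallel gripper is mounted at the origin on the work surface. World frame = base frame: x ahead of the robot, y to its left, z up, the work surface at z = 0. Lengths are in m, angles in rad, forces in N, time in s.
With the tool pointing down it reaches from about 0.425 to 0.925 m from the base axis. Payload 12.5 kg.
Tool frame: the origin (TCP) lies on the centre line of the jaws, within the pads' length; the fingertips stand 14 mm ahead of it and the grasp point (between the pads) lies 5 mm behind it; z points along the fingers, y is the line along which they close (so a half turn about z gives the same grasp; the last joint's range is limited). The gripper opens to 85 mm and grips with 20 to 120 N. Pads are 22 mm wide; open, the fingers measure 114 mm over their backs; the gripper's body (76 mm by 85 mm) begins 54 mm behind the grasp point. The pads swing forward as they close: fully open they stand 13 mm farther back than shut.
Start: joints at [1.193, 0.491, 1.559, -0, 1.092, -0.106], TCP at [0.168, 0.602, 0.245] pointing down, gripper open.
Joint ranges: [-3.1, 3.1], [-0.84, 2.19], [0.05, 2.79], [-1.13, 4.28], [0.06, 2.93], [-2.69, 2.69]. Speed limits (rad/s): [2.22, 2.22, 2.79, 3.14, 3.14, 3.14].

## Interface

Orientations are given as a rotation vector (axis times angle).
In Python, from station import arm, optics, hand_in, nets gives the robot as it stands.
- The arm moves only by the tool play_rows, never from a script. Its argument "motion" is a list of rows, each a list of 7 numbers: the turn, a rotation vector about the tool's x, y, z in units of 60 degrees (1.0 is 60 degrees), then the shift along the tool's x, y, z in units of 50 mm (1.0 is 50 mm), then the gripper command: -1 is shut, 1 is fully open, values between are in proportion. A call has 1 to 20 rows; each row shifts and turns the commanded pose from where the row before left it, along the tool's axes as they then stand; what a row does not reach is not made up. A row lasts 1/10 s, in which the tool goes at most 50 mm and 8.59 degrees, less where a joint would pass 70% of its speed; a pose out of reach is approached as far as the arm can. A call with a number of a shift or a turn outside -1 to 1 is refused whole. A call with a gripper value outside its range is refused whole. The fingers move at their own pace and stop on an object; "force" is the grip in N (left out, the last holds). Time passes only in rows, so rows that do not move let the fingers close. It gives the time, the measured TCP pose, the force, the opening and the grip force at its end, in the units of the state.
- arm.sense(): the state, without advancing time (a new reading comes with each control period).
- optics.camera(name): name is "scene" or "top" or "wrist"; returns the picture (384x512x3 uint8, red, green, blue); there is no depth.
- optics.camera_params(name): a dict with "fx", "fy", "cx", "cy" (pixels), "R" (3x3) and "t" (3): a world point X has camera coordinates R X + t. Camera axes: x right, y down, z forward; pixel columns grow to the right and rows downward; lengths in m; the calibration is good to about 2 mm. A picture is of the moment at which its call begins: read the wrist's pose just before it. camera_params takes no time and is no camera call; for the wrist camera it gives the pose at the moment of the call.
- hand_in(): hands the job in; it is judged then, once.
Trained networks look in the newest picture that a camera, given by its name, has taken for a name from the list of things; names that differ only in an ending like _2 or _b are one class to them, and where a whole thing is asked for, a point or a joint stands for the part that bears it (a point fixed in the world has none). Each returns a list of dicts, best first, with "p" (0 to 1); they miss things now and then, are a little off and sometimes report something else, mostly with a low value. They report only what shows in the picture. A call takes as long as a camera call. They do not tell look-alikes from the thing itself.
- nets.masks_of(camera, label): "region" (384x512 bool, what is visible of it) and "bbox" ([left, top, right, bottom] as shares, 0 to 1, of the picture: columns of its width, rows of its height, round what is visible of it).
- nets.tip_of(camera, label): "position" ([column, row] as shares, 0 to 1, of the picture: columns of its width, rows of its height: a listed point, or the origin of a listed thing).
The state is a dict: "t": time; "joints": joint angles; "qvel": joint speeds; "joint_efforts": joint torques, N m; "ee_pos": TCP position; "ee_rot": TCP orientation; "contact_force": force on the tool from outside, world axes, zero at the start; "ft_torque": the same for the moment, N m; "width": finger opening in m; "grasp_force": force on a finger pad.
Only numpy, scipy, OpenCV 4.12 (cv2) and the standard library are available. Lean on these libraries where they do the work, as an engineer would, in place of code of your own. Each camera call takes 0.05 s, during which the arm holds its last target. There are 200 camera calls.

## Task

In the dispenser lane with the blue push pad, push the pad all the way in with your fingertips, so that the slide drives the blue-banded carton out of its side walls onto the blue delivery plate; then let the slide spring back by itself until its stop pin catches it at mid position, and move clear. Do not touch the cartons themselves or lift anything; leave the orange lane and everything else as they stand.

Things in the scene. Friction and masses are not known exactly. Their poses are not given: they have to be found in the camera images.
- blue_lane: blue dispenser lane, fixed to the table (mm): grey base 320 x 100 x 10 high, x -130 to 190. Origin on its centre line at table height; x = push direction (away from robot), z up. Dark bridge over the slide at x -1 to 21, 60 wide, 56 high, carries the red stop pin. Carton side walls x 30 to 82, gap 50, 35 high; beyond them the blue delivery plate, then a 30 high lip at x 184
- blue_pad (a point): centre of the blue push pad's front face (towards the robot), 45 mm above the table; x = push direction. The pad is 60 wide, 14 thick, spans heights 12 to 65 mm and moves with the slide; at slide 0 the face is at lane x = -115 mm. Free space in front and above; with the slide fully in, its back is 40 mm short of the bridge
- blue_slide (a joint): travel of the blue slide, m: 0 = out (start), grows as pushed, 0.060 = hard stop. A spring drives it back (2.5 N at 0, 4 N at 0.030, 5.5 N at 0.060); with pin, friction and damping a slow push needs up to about 9 N, a brisk one (0.12 m/s) about 13 N, before the hard stop. Pushed past 0.035 the pin drops behind its tooth; released, it then returns only to 0.030 and latches. Released earlier it returns to 0
- blue_pin (a joint): rise of the blue lane's stop pin, m: 0 = down, about 0.007 while the slide's tooth passes under it; drops by itself once past. Red head 16 mm across at lane x = 10 mm, its top 65 mm above the table when down
- blue_carton_mid (a point): centre of the loose blue-banded white carton, 55 (along lane) x 42 x 45 mm tall, about 60 g, standing between the side walls, rear face 1 to 8 mm ahead of the slide's pusher (pusher face at lane x = 35 mm + travel). It is out of the walls when its centre is beyond lane x = 110 mm
- orange_lane: orange dispenser lane, fixed to the table (mm): grey base 320 x 100 x 10 high, x -130 to 190. Origin on its centre line at table height; x = push direction (away from robot), z up. Dark bridge over the slide at x -1 to 21, 60 wide, 56 high, carries the red stop pin. Carton side walls x 30 to 82, gap 50, 35 high; beyond them the orange delivery plate, then a 30 high lip at x 184
- orange_slide (a joint): travel of the orange slide, m, built as the blue one; this lane is already served, latched at 0.030, to be left so
- orange_carton_mid (a point): centre of the orange-banded carton (55 x 42 x 45 mm), already out on the orange delivery plate
- vial: small amber glass vial, 38 across, 65 tall, loose, between the two lanes; origin at its foot
- dropper: amber bottle with white cap, 42 across, 100 tall, loose; origin at its foot
- bowl: green bowl, 130 across, 50 tall, loose; origin at its foot
- pot: white lidded pot, 58 across, 60 tall, loose; origin at its foot
- spare: spare white carton with red band, 55 x 42 x 45 mm tall, loose; origin at its foot
Things that resemble listed ones, but are neither listed nor needed, are in the scene too. What is shaped like the part that bears blue_carton_mid but brown is not meant.

How it is judged:
By the outcome, as a careful person would: the job done as asked, in the order asked, and still so for the second after the job is handed in, with the robot touching nothing.
It also fails if it takes over 32 s, if anything falls off the work surface, if the arm or the gripper's body presses on something with over 40 N, if the wrist force passes 120 N, or if a joint passes its speed limit or range.

## Working session

There is one attempt and no reset: what is moved stays moved. The work goes in short steps, Python scripts to look and compute and a tool call to move; the robot and the scene stay as the last step left them, time stands still between calls to the robot, and variables do not carry over. Pictures are saved under pics/ and viewed, at most 10 in all, crops included, and the job is handed in when it is done.

Besides the shell and the picture viewer there is one more tool, called after "Request:" as name([rows], argument=value, ...), one row to a line, values as JSON. play_rows: Moves the arm, as the interface text tells. Shifts and turns lie within -1 to 1; 1 stands for 50 mm of shift or 60 degrees of turn. Its arguments: {"type":"object","properties":{"motion":{"type":"array","items":{"type":"array","items":{"type":"number","minimum":-1,"maximum":1}}},"force":{"type":"number"}},"required":["motion"]}

```bash
mkdir -p pics
cat > h.py <<'E'
import numpy as np,cv2
from station import arm,optics,hand_in,nets
from scipy.spatial.transform import Rotation as Ro
def ray(P,uv,z):
    R=np.array(P["R"]);t=np.array(P["t"]);c=-R.T@t
    d=R.T@np.array([(uv[0]-P["cx"])/P["fx"],(uv[1]-P["cy"])/P["fy"],1])
    return c+d*(z-c[2])/d[2]
def proj(P,X):
    q=np.array(P["R"])@np.array(X)+np.array(P["t"]);return [q[0]/q[2]*P["fx"]+P["cx"],q[1]/q[2]*P["fy"]+P["cy"]]
E
python3 - <<'E'
from h import *
for n in("top","scene"):
    im=optics.camera(n);cv2.imwrite(f"pics/{n}0.png",im[:,:,::-1]);P=optics.camera_params(n)
    for l,z in(("blue_lane",0),("orange_lane",0),("blue_pad",.045),("blue_carton_mid",.0325),("blue_pin",.065),("vial",0),("dropper",0)):
        for r in nets.tip_of(n,l)[:2]:
            uv=np.array(r["position"])*[512,384];print(n,l,round(r["p"],2),uv.round(),ray(P,uv,z).round(3))
s=arm.sense();print(s["t"],s["ee_rot"],s["ee_pos"],s["width"])
E
```

```text
top blue_lane 0.75 [293. 185.] [ 0.646 -0.131  0.   ]
top orange_lane 0.83 [192. 189.] [0.635 0.196 0.   ]
top orange_lane 0.2 [112. 239.] [0.473 0.445 0.   ]
top blue_pad 0.86 [290. 219.] [ 0.529 -0.113  0.045]
top blue_carton_mid 0.73 [243. 128.] [0.826 0.032 0.032]
top blue_carton_mid 0.54 [297. 165.] [ 0.704 -0.142  0.032]Traceback (most recent call last):
  File "<stdin>", line 5, in <module>
ValueError: it knows: blue_carton_mid, blue_lane, blue_pad, bowl, dropper, orange_carton_mid, orange_lane, pot, spare, vial
```

```bash
python3 -c "
import cv2,numpy as np
a=cv2.imread('pics/top0.png');cv2.imwrite('pics/top0b.png',cv2.resize(a,(800,600)))"
```

```text
(no output)
```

View pics/top0b.png

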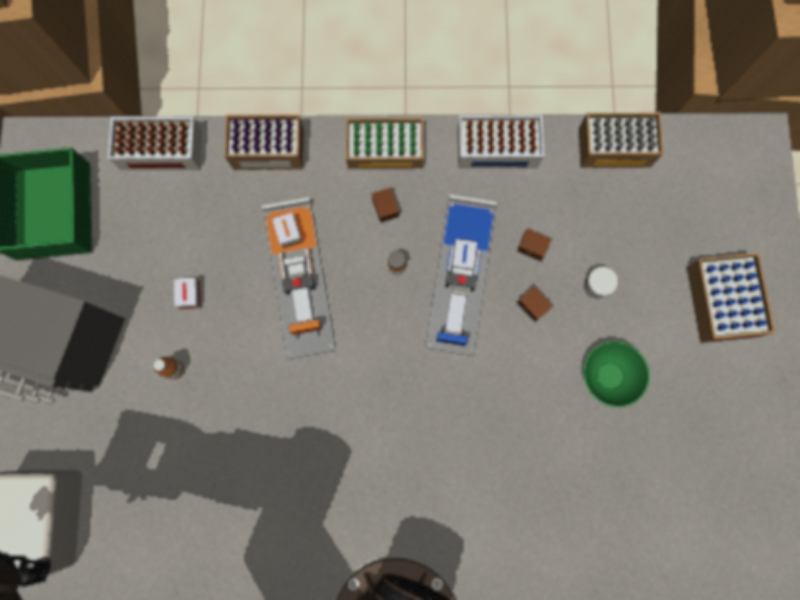

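Run:
```python
from h import *
s=arm.sense();print(s["t"],s["ee_rot"],s["ee_pos"],s["width"]);print(Ro.from_rotvec(s["ee_rot"]).as_matrix().round(3))
P=optics.camera_params("top");im=optics.camera("top")
r=nets.masks_of("top","blue_lane")[0];m=r["region"]
v,u=np.nonzero(m);X=np.array([ray(P,(a,b),.01)[:2] for a,b in zip(u,v)],np.float32);print(r["p"],cv2.minAreaRect(X))
m=nets.masks_of("top","blue_pad")
for r in m[:1]:
    v,u=np.nonzero(r["region"]);X=np.array([ray(P,(a,b),.065)[:2] for a,b in zip(u,v)],np.float32);print(r["p"],cv2.minAreaRect(X))
P=optics.camera_params("scene");im=optics.camera("scene");cv2.imwrite("pics/s0.png",im[:,:,::-1])
for l,z in(("blue_lane",0),("blue_pad",.045),("blue_carton_mid",.0325),("vial",0)):
  for r in nets.tip_of("scene",l)[:2]:
    uv=np.array(r["position"])*[512,384];print(l,round(r["p"],2),uv.round(),ray(P,uv,z).round(3))
```

```text
0.25 [-4.25632312e-01 -3.11253275e+00  6.79416090e-04] [0.16774826 0.60198579 0.2450516 ] 0.08525483252831881
[[-0.963  0.268 -0.   ]
 [ 0.268  0.963 -0.   ]
 [ 0.    -0.    -1.   ]]
0.94 ((0.6772992610931396, -0.13529343903064728), (0.10124542564153671, 0.32842397689819336), 80.4145736694336)
0.85 ((0.5992938280105591, -0.12796320021152496), (0.05508482828736305, 0.14976830780506134), 75.24481964111328)
blue_lane 0.71 [237. 229.] [ 0.648 -0.123 -0.   ]
blue_pad 0.91 [214. 200.] [ 0.55  -0.116  0.045]
blue_carton_mid 0.97 [185. 252.] [ 0.62  -0.287  0.032]
blue_carton_mid 0.87 [314. 226.] [0.817 0.013 0.032]
vial 0.78 [277. 214.] [ 0.695 -0.003  0.   ]
vial 0.6 [211. 198.] [ 0.505 -0.092  0.   ]
```

View pics/s0.png

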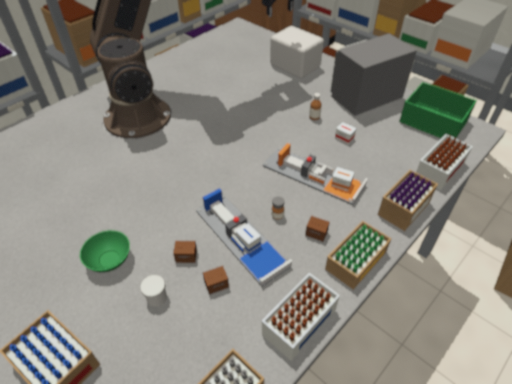

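Request:
play_rows([
  [0,0,-0.1,0,0,0,-1],
  [0,0,0,-0.56,-0.5,0,-1],
  [0,0,0,-0.56,-0.5,0,-1],
  [0,0,0,-0.56,-0.5,0,-1],
  [0,0,0,-0.56,-0.5,0,-1],
  [0,0,0,-0.56,-0.5,0,-1],
  [0,0,0,-0.56,-0.5,0,-1],
  [0,0,0,-0.56,-0.5,0,-1],
  [0,0,0,-0.56,-0.5,0,-1],
  [0,0,0,-0.56,-0.5,0,-1],
  [0,0,0,-0.56,-0.5,0,-1],
  [0,0,0,-0.56,-0.5,0,-1],
  [0,0,0,-0.56,-0.5,0,-1],
])

```text
t: 1.95
ee_pos: [0.45, 0.2491, 0.2455]
ee_rot: [0.262, 3.13, 0.0]
contact_force: [0.7, 0.9, 0.5]
width: 0.0
grasp_force: 0.0
```

Request:
play_rows([
  [0,0,0,-0.19,-0.68,0,-1],
  [0,0,0,-0.19,-0.68,0,-1],
  [0,0,0,-0.19,-0.68,0,-1],
  [0,0,0,-0.19,-0.68,0,-1],
  [0,0,0,-0.19,-0.68,0,-1],
  [0,0,0,-0.19,-0.68,0,-1],
  [0,0,0,-0.19,-0.68,0,-1],
  [0,0,0,-0.19,-0.68,0,-1],
  [0,0,0,-0.19,-0.68,0,-1],
  [0,0,0,-0.19,-0.68,0,-1],
  [0,0,0,0,0,0,-1],
  [0,0,0,0,0,0,-1],
])

```text
t: 3.15
ee_pos: [0.4862, -0.1012, 0.2452]
ee_rot: [-0.265, -3.13, -0.0]
contact_force: [0.1, 0.9, -0.2]
width: -0.0001
grasp_force: 0.0
```

Run:
```python
from h import *
s=arm.sense();print(s["t"],s["ee_pos"],s["width"],s["contact_force"]);print(Ro.from_rotvec(s["ee_rot"]).as_matrix().round(3),s["joints"])
P=optics.camera_params("wrist");im=optics.camera("wrist");cv2.imwrite("pics/w1.png",im[:,:,::-1])
o=np.array([.6477,-.1303]);d=np.array([.986,-.167]);n=np.array([.167,.986])
def L(X): e=X[:2]-o;return (np.array([e@d,e@n])*1000).round(1)
for l,z in(("blue_lane",0),("blue_pad",.045),("blue_carton_mid",.0325)):
  for r in nets.tip_of("wrist",l)[:2]:
    uv=np.array(r["position"])*[512,384];X=ray(P,uv,z);print(l,round(r["p"],2),uv.round(),X.round(3),L(X))
r=nets.masks_of("wrist","blue_lane")[0];v,u=np.nonzero(r["region"]);print(r["bbox"])
```

```text
3.15 [ 0.48617527 -0.10115133  0.2451864 ] -6.773679303472398e-05 [ 0.08152873  0.94336651 -0.2243513 ]
[[-0.986  0.168 -0.   ]
 [ 0.168  0.986  0.   ]
 [ 0.     0.    -1.   ]] [-3.38334607e-01  3.09521049e-01  1.86633132e+00  2.65581176e-04
  9.66043687e-01 -1.74042808e+00]
blue_pad 0.97 [251. 208.] [ 0.537 -0.118  0.045] [-111.3   -6.8]
blue_pad 0.37 [ 80. 294.] [ 0.624 -0.377  0.045] [  17.6 -246.8]
blue_carton_mid 0.81 [146. 268.] [ 0.606 -0.281  0.032] [ -15.4 -155.8]
blue_carton_mid 0.72 [256. 316.] [ 0.713 -0.142  0.032] [66.5 -0.2]
[0.4246, 0.4833, 0.5645, 0.788]
```

View pics/w1.png

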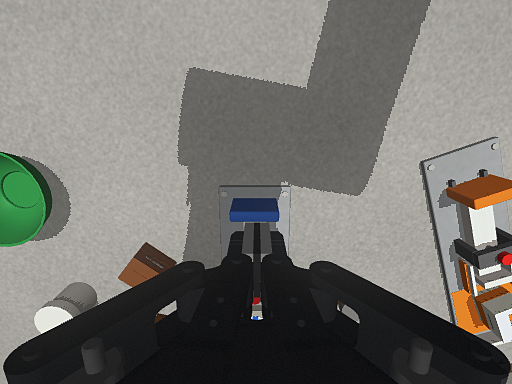

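Run:
```python
from h import *
P=optics.camera_params("wrist");R=np.array(P["R"]);print("cam",-R.T@np.array(P["t"]))
o=np.array([.6477,-.1303]);d=np.array([.986,-.167]);n=np.array([.167,.986])
def L(uv,z): e=ray(P,uv,z)[:2]-o;return (np.array([e@d,e@n])*1000).round(1)
im=cv2.imread("pics/w1.png");b=im.astype(int);m=((b[:,:,0]>b[:,:,2]+50)&(b[:,:,0]>b[:,:,1]+40));m[:150]=0;m[250:]=0;m[:,:200]=0;m[:,320:]=0
v,u=np.nonzero(m)
for r in range(v.min(),v.max()+1):
  k=u[v==r];print(r,k.min(),k.max(),im[r,245])
for c in((219,186),(291,186)):print("base",L(c,.01))
for c in((230.,198),(278,198)):print("padtop near",L(c,.065),"bottom",L(c,.012))
```

```text
cam [ 0.41708297 -0.08919058  0.37416502]
211 231 277 [98 52 33]
212 230 278 [124  66  38]
213 230 278 [131  71  43]
214 230 278 [130  72  41]
215 230 278 [126  68  38]
216 230 278 [126  67  38]
217 230 278 [125  66  38]
218 230 278 [123  64  37]
219 230 278 [122  63  36]
220 230 278 [124  60  29]
221 231 231 [110  73  52]
base [-130.   -49.6]
base [-130.2   49.5]
padtop near [-131.   -29.3] bottom [-113.3  -34.7]
padtop near [-131.1   27.5] bottom [-113.5   31.9]
```

Request:
play_rows([
  [0,0,0,0,-0.03,0.5,-1],
  [0,0,0,0,0,0.6,-1],
  [0,0,0,0,0,0.6,-1],
  [0,0,0,0,0,0.6,-1],
  [0,0,0,0,0,0.6,-1],
  [0,0,0,0,0,0.5,-1],
  [0,0,0,0,0,0.4,-1],
  [0,0,0,0,0,0.2,-1],
  [0,0,0,-0.15,0,0,-1],
  [0,0,0,-0.2,0,0,-1],
  [0,0,0,-0.15,0,0,-1],
  [0,0,0,-0.05,0,0,-1],
  [0,0,0,0,0,0,-1],
])

```text
t: 4.7
ee_pos: [0.5138, -0.1068, 0.0458]
ee_rot: [0.262, 3.129, -0.0]
contact_force: [-0.4, -0.5, 0.2]
width: -0.0001
grasp_force: 0.0
```

Request:
play_rows([
  [0,0,0,-0.1,0,0,-1],
  [0,0,0,-0.1,0,0,-1],
  [0,0,0,-0.1,0,0,-1],
  [0,0,0,-0.1,0,0,-1],
  [0,0,0,-0.1,0,0,-1],
  [0,0,0,-0.1,0,0,-1],
  [0,0,0,-0.1,0,0,-1],
])

```text
t: 5.4
ee_pos: [0.5473, -0.1124, 0.0452]
ee_rot: [-0.262, -3.129, -0.001]
contact_force: [-5.8, 0.7, 3.7]
width: 0.0001
grasp_force: 2.8
```

Request:
play_rows([
  [0,0,0,-0.1,0,0,-1],
  [0,0,0,-0.1,0,0,-1],
  [0,0,0,-0.1,0,0,-1],
  [0,0,0,-0.1,0,0,-1],
  [0,0,0,-0.1,0,0,-1],
  [0,0,0,-0.08,0,0,-1],
  [0,0,0,-0.04,0,0,-1],
])

```text
t: 6.1
ee_pos: [0.5779, -0.1177, 0.0452]
ee_rot: [-0.262, -3.129, -0.001]
contact_force: [-6.9, -0.5, 3.9]
width: -0.0001
grasp_force: 3.2
```

Request:
play_rows([
  [0,0,0,-0.04,0,0,-1],
  [0,0,0,0,0,0,-1],
])

```text
t: 6.3
ee_pos: [0.5799, -0.118, 0.0452]
ee_rot: [-0.262, -3.129, -0.001]
contact_force: [-4.3, -0.0, 4.2]
width: 0.0001
grasp_force: 2.5
```

Run:
```python
from h import *
s=arm.sense();print(s["t"],s["ee_pos"],s["contact_force"])
for n in("scene",):
  im=optics.camera(n);cv2.imwrite("pics/s2.png",cv2.resize(im[160:310,160:330,::-1],None,fx=3.5,fy=3.5))
```

```text
6.3 [ 0.57985995 -0.11800975  0.04518841] [-4.34984624 -0.04485118  4.23169589]
```

View pics/s2.png

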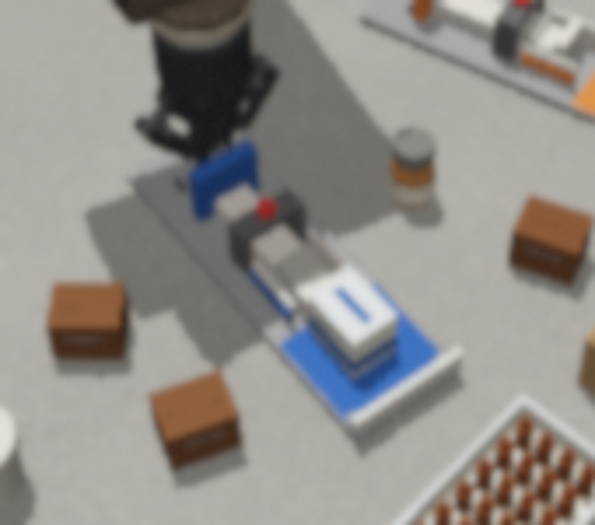

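The picture shows the pad at (225,180) nearly in, and the carton at (350,305) on the plate beyond the walls; there is no hard stop yet.

Request:
play_rows([
  [0,0,0,-0.05,0,0,-1],
  [0,0,0,0,0,0,-1],
])

```text
t: 6.55
ee_pos: [0.5819, -0.1183, 0.0451]
ee_rot: [-0.262, -3.128, -0.001]
contact_force: [-6.9, 0.3, 4.2]
width: 0.0001
grasp_force: 3.5
```

Request:
play_rows([
  [0,0,0,-0.03,0,0,-1],
  [0,0,0,0,0,0,-1],
])

```text
t: 6.75
ee_pos: [0.5819, -0.1183, 0.0451]
ee_rot: [-0.261, -3.125, -0.002]
contact_force: [-14.6, -0.1, 7.0]
width: -0.0002
grasp_force: 7.2
```

Request:
play_rows([
  [0,0,0,0.6,0,0,-1],
  [0,0,0,0.7,0,0,-1],
  [0,0,0,0.5,0,0,-1],
  [0,0,0,0.2,0,0,-1],
  [0,0,0,0,0,-0.6,-1],
  [0,0,0,0,0,-0.8,-1],
  [0,0,0,0,0,-0.8,-1],
  [0,0,0,0,0,-0.8,-1],
  [0,0,0,0,0,-0.6,-1],
  [0,0,0,0,0,0,-1],
  [0,0,0,0,0,0,-1],
])

```text
t: 7.85
ee_pos: [0.4863, -0.1023, 0.2257]
ee_rot: [0.262, 3.129, -0.001]
contact_force: [-0.3, -0.6, 0.5]
width: -0.0
grasp_force: 0.0
```

Run:
```python
from h import *
s=arm.sense();print(s["t"],s["ee_pos"],s["contact_force"])
P=optics.camera_params("wrist");o=np.array([.6477,-.1303]);d=np.array([.986,-.167]);n=np.array([.167,.986])
im=optics.camera("wrist")
for l,z in(("blue_pad",.045),):
  for r in nets.tip_of("wrist",l)[:1]:
    e=ray(P,np.array(r["position"])*[512,384],z)[:2]-o;print(l,r["p"],e@d,e@n)
P=optics.camera_params("scene");q=optics.camera("scene")
for l,z in(("blue_carton_mid",.0325),("blue_pad",.045)):
  for r in nets.tip_of("scene",l)[:4]:
    e=ray(P,np.array(r["position"])*[512,384],z)[:2]-o;print(l,r["p"],e@d,e@n)
a=cv2.resize(q[160:310,160:330,::-1],(510,450));cv2.imwrite("pics/s3.png",np.vstack([a]));cv2.imwrite("pics/w3.png",im[:,:,::-1])
```

```text
7.85 [ 0.48628102 -0.10225853  0.22573177] [-0.30525889 -0.63457552  0.50280662]
blue_pad 0.75 -0.08236132049251661 -0.0032948239811893274
blue_carton_mid 0.97 0.12427306747917334 -0.14278526658100005
blue_carton_mid 0.9 0.0017325056162646327 -0.1648658946495079
blue_carton_mid 0.83 0.1235998316403198 -0.003009924046229372
blue_carton_mid 0.74 0.1507956266549985 0.16466958552470232
blue_pad 0.77 -0.08466232632302392 -0.013766293126865359
```

View pics/s3.png

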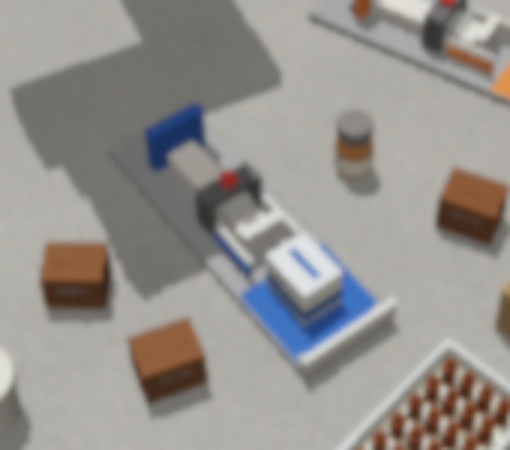

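View pics/w3.png

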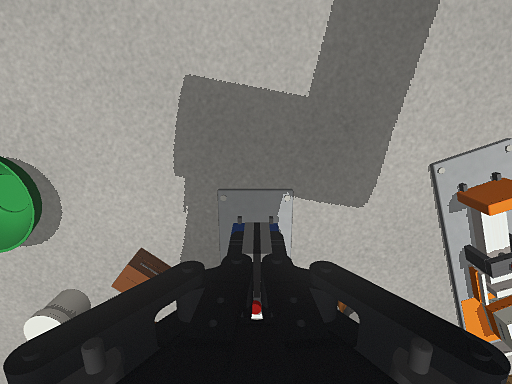

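Both pictures show the pad at mid position: face at lane x ≈ -84, so travel is about 0.030. The carton stands on the plate with its centre at lane x ≈ 123, and the arm is clear.

```bash
python3 -c "
from station import hand_in
print(hand_in())"
```

```text
the job is handed in; nothing more can be done
None
```

I pushed the blue pad to its hard stop, which put the blue-banded carton on the blue plate (centre about 123 mm along the lane). The slide sprang back to about 30 mm, its mid-position latch. The arm moved clear touching nothing, and I handed the job in at about 8 s; no verdict was shown.

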